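Stamp number 7 on the round inspection tag with the dial marking press

ROBOT

A 6-joint arm with a two-finger parallel gripper is mounted at the origin on a cart in front of the work surface, level with it; the furniture and walls round the work are solid. World frame = base frame: x ahead of the robot, y to its left, z up, the work surface at z = 0. Lengths are in m, angles in rad, forces in N, time in s.
With the tool pointing down it reaches from about 0.4 to 0.825 m from the base axis. Payload 7 kg.
Tool frame: the origin (TCP) lies midway between the tips of the shut fingers; the grasp point (between the pads) lies hold_point_z behind it (hold_point_z is the distance from the TCP to the grasp point, in m); z points along the fingers, y is the line along which they close (so a half turn about z gives the same grasp; the last joint's range is limited). The gripper opens to 88 mm and grips with 3 to 60 N. Pads are 19 mm wide; open, the fingers measure 130 mm over their backs; the gripper's body (78 mm by 193 mm) begins 47 mm behind the grasp point.
Start: joints at [-0.928, 0.359, 0.012, 0, -1.224, -0.288], TCP at [0.234, -0.633, 0.227] pointing down, gripper open.
Joint ranges: [-3.07, 3.07], [-1.43, 2.12], [-1.02, 1.25], [-3.03, 1.67], [-3.05, -0], [-3.03, 3.03]. Speed limits (rad/s): [2.39, 2.39, 3.01, 3.14, 3.14, 3.14].

INTERFACE

Orientations are given as [roll, pitch, yaw] about the fixed x, y, z axes, in that order (R = Rz(yaw) Ry(pitch) Rx(roll)).
In Python, from station import * gives the robot as it stands.
- The arm moves only by the tool apply_moves, never from a script. Its argument "steps" is a list of rows, each an object with "translation": the shift along the world's x, y, z scaled (see below), a list of three; "rotation": the turn, a rotation vector about the world's x, y, z scaled (see below), a list of three. A call has exactly 10 rows; each row is the pose to reach, as a shift and turn from the pose commanded when the call began; what a row does not reach only later rows make up. The controller multiplies each number of a shift by 250 mm and each number of a turn by 30 degrees. A row lasts 1/12 s, in which the tool goes at most 41.7 mm and 7.16 degrees, less where a joint would pass 70% of its speed; a pose out of reach is approached as far as the arm can. A call with a number of a shift or a turn outside -1 to 1 is refused whole. A call with a gripper value outside its range is refused whole. "jaw" is the closure, from -1 (fully open) to 1 (shut), so that 0 is half open, set as the call begins (left out, the last holds). The fingers move at their own pace and stop on an object; "newtons" is the grip in N (left out, the last holds). Time passes only in rows, so rows that repeat a pose let the fingers close, or fill a call up. It gives the time, the measured TCP pose, the force, the opening and the grip force at its end, in the units of the state.
- get_state(): the state, without advancing time (a new reading comes with each control period).
- grab_frame(name): name is "scene" or "top"; returns the picture (384x512x3 uint8, blue, green, red); there is no depth.
- camera_model(name): a dict with "fx", "fy", "cx", "cy" (pixels), "k1" (the pictures are not rectified: a ray, as slopes to the right and down, at radius r is drawn at 1 + k1 r^2 times it, then the intrinsics apply), "xyz" and "rotation" of the camera in the world. Camera axes: x right, y down, z forward; pixel columns grow to the right and rows downward; lengths in m; the calibration is good to about 2 mm. A picture is of the moment at which its call begins. camera_model takes no time and is no camera call.
- job_done(): hands the job in; it is judged then, once.
The state is a dict: "t": time; "q": joint angles; "qd": joint speeds; "joint_efforts": joint torques, N m; "eef_pos": TCP position; "ee_rot": TCP orientation; "force": force on the tool from outside, world axes, zero at the start; "moment": the same for the moment, N m; "width": finger opening in m; "gripper_force": force on a finger pad.
Only numpy, scipy, OpenCV 4.12 (cv2) and the standard library are available. Lean on these libraries where they do the work, as an engineer would, in place of code of your own. Each camera call takes 0.05 s, during which the arm holds its last target. There are 200 camera calls.

TASK

Stamp the number 7 on the round brass tag. Turn the press's knob until 7 stands in the middle of the window, slide the holder with the round tag between the guides under the ram right up to the stop, and only then push the palm button down firmly, until the ram presses on the tag, and let it spring back up. Leave the round tag's holder seated in the press with the 7 still showing, and leave the other holder and everything else where it stands.

Things in the scene. Friction and masses are not known exactly. Their poses are not given: they have to be found in the camera images.
- dial_press: Bench marking press, fixed. Origin on the table under the ram axis, z up. Bed plate x +-58, y -76 to 140 mm, top 12 mm high; grey column from y = 23; nose x +-25, y -25 to 35 mm, underside 45 mm high; grey dial housing x -67 to 65, y 22 to 138 mm, top 98 mm high, with a 25 mm number window in its sloped front (-x side). The holder is fed from the open side along +y.
- number_dial (a joint): Turn of the number drum and knob, rad; grows clockwise seen from above. 0 shows numeral 0, each next numeral 0.628 rad more (7 at 4.398, 9 at 5.655); hard stops 0.12 beyond 0 and 9, so it never goes round. A spring detent clicks into each numeral: it resists with at most about 0.15 N m and, let go, draws the drum to the nearest numeral.
- dial_knob (a point): On the axis of the round fluted black knob, 124 mm above the table, at (0, 80) mm of the press. Knob 38 mm diameter, from 106 to 142 mm above the table, upright axis; grip it across its diameter from above, at any yaw.
- press_ram (a joint): Travel of the ram, m: 0 up, grows downward, 0.022 lowest. Returns by spring (3 N at the top, 150 N/m). It meets a seated tag after about 14.5 mm, when the button is pushed with about 5 N.
- ram_button (a point): Top centre of the black palm button over the ram, 32 mm diameter, 118 mm above the table when up. Between button and ram sits an overload spring (2500 N/m, 8 mm): the button is about 17 mm down when the ram meets the tag, about 20 mm down (13 N) when the tag is pressed with 8 N.
- ram: The sprung ram; its origin lies on the ram axis, at table height when up, and sinks with it. Its steel type end, 11 mm diameter, is 36 mm above the origin.
- round_tag_holder: Loose grey-painted aluminium holder, 44 (x) by 126 (y) by 8 mm, about 130 g, with a round 32 mm brass tag centred at y = +40 mm, tag top 9.5 mm up. At the other end an upright black grip tab, 10 mm thick in x, 26 mm long in y, centred at (0, -48) mm, from 8 to 46 mm up: pinch it across x. Origin at the centre of the underside. The +y end enters the press first.
- oblong_tag_holder: The other holder, the same in all but its tag, which is oblong, 22 x 44 mm. Not to be moved.
- dropper_bottle: Amber dropper bottle, 33 mm diameter, 102 mm high, standing between the holders and the press. Bystander; origin at its underside.
- loupe: Black loupe, 42 mm diameter, 48 mm high. Bystander; origin at its underside.
- eraser: Eraser, 22 x 48 x 12 mm. Bystander; origin at its underside.
- film_pot: Black film pot with grey lid, 34 mm diameter, 51 mm high, behind the mouth of the press. Bystander; origin at its underside.
- torch_cell: Dry cell standing on end, 33 mm diameter, 63 mm high, in front of the press. Bystander; origin at its underside.
- guide_mouth (a point): On the press's bed (12 mm up) at (0, -40) mm of the press, where the straight guides begin. Guides x +-24 to +-34 mm (48 mm apart inside), from here to the stop, with lips over their inner edges: 38 mm between the lips, undersides 24 mm, tops 28 mm above the table. In front of them the guides flare outward to y = -60 mm.
- stop_face (a point): On the bed (12 mm up) at (0, 23) mm of the press: the face that the holder's tag end comes up against. A seated holder has its axes parallel to the press's and its origin at (0, -40, 12) mm of the press; the tag is then under the ram.
Not all that is in view belongs to the job. Leave any orange or red look-alike of the round_tag_holder alone.

How it is judged:
By the outcome, as a careful person would: the job done as asked, in the order asked, and still so for the second after the job is handed in, with the robot touching nothing.
It also fails if it takes over 67 s, if anything falls off the work surface, if the arm or the gripper's body presses on something with over 40 N, if the wrist force passes 120 N, or if a joint passes its speed limit or range.

## Working session

There is one attempt and no reset: what is moved stays moved. The work goes in short steps, Python scripts to look and compute and a tool call to move; the robot and the scene stay as the last step left them, time stands still between calls to the robot, and variables do not carry over. Pictures are saved under pics/ and viewed, at most 10 in all, crops included, and the job is handed in when it is done.

Besides the shell and the picture viewer there is one more tool, called after "Call:" as name([rows], argument=value, ...), one row to a line, values as JSON. apply_moves: Moves the arm, as the interface text tells. Shifts and turns lie within -1 to 1; 1 stands for 250 mm of shift or 30 degrees of turn. Its arguments: {"type":"object","properties":{"steps":{"type":"array"},"jaw":{"type":"number"},"newtons":{"type":"number"}},"required":["steps"]}

```bash
ls; mkdir -p pics; python3 - <<'E'
from station import *
import cv2
for n in("scene","top"):
    cv2.imwrite(f"pics/{n}0.png",cv2.resize(grab_frame(n),(800,600),interpolation=cv2.INTER_CUBIC)); print(n,camera_model(n))
print(get_state())
E
```

```text
pics
scene {'fx': 397.52330220430787, 'fy': 397.52330220430787, 'cx': 250.48393513834782, 'cy': 188.39382059825476, 'k1': -0.014979327419149339, 'xyz': array([-0.03098089, -1.3307687 ,  0.99624564]), 'rotation': array([-2.19770927, -0.00907454, -0.46451388])}
top {'fx': 404.5442887373513, 'fy': 404.5442887373513, 'cx': 252.79777445222715, 'cy': 199.92631383883986, 'k1': -0.025676858486045766, 'xyz': array([ 0.20433449, -0.22926946,  1.62730121]), 'rotation': array([-2.92203485e+00, -2.07911748e-03, -1.60684930e+00])}
{'t': 0.1, 'q': array([-9.27873150e-01,  3.59300362e-01,  1.11610985e-02, -2.98328027e-04,
       -1.22413330e+00, -2.88095737e-01]), 'qd': array([-8.39720178e-04, -9.21946866e-04,  3.58315771e-03, -6.28655074e-04,
       -3.15562762e-05,  3.08000718e-04]), 'joint_efforts': array([-2.53027523e-03, -5.84164667e+01,  2.93752438e+01,  7.01559439e+00,
        1.02161805e-02, -3.30027137e-05]), 'eef_pos': array([ 0.23432624, -0.63254776,  0.22573249]), 'ee_rot': array([ 3.14009756e+00, -1.50569859e-04, -2.78686667e+00]), 'force': array([ 0.00631243, -0.10502609,  0.04894536]), 'moment': array([ 0.04041981, -0.00068478, -0.05374076]), 'gripper_force': 0.0, 'width': 0.08739271128549113}
```

View pics/scene0.png

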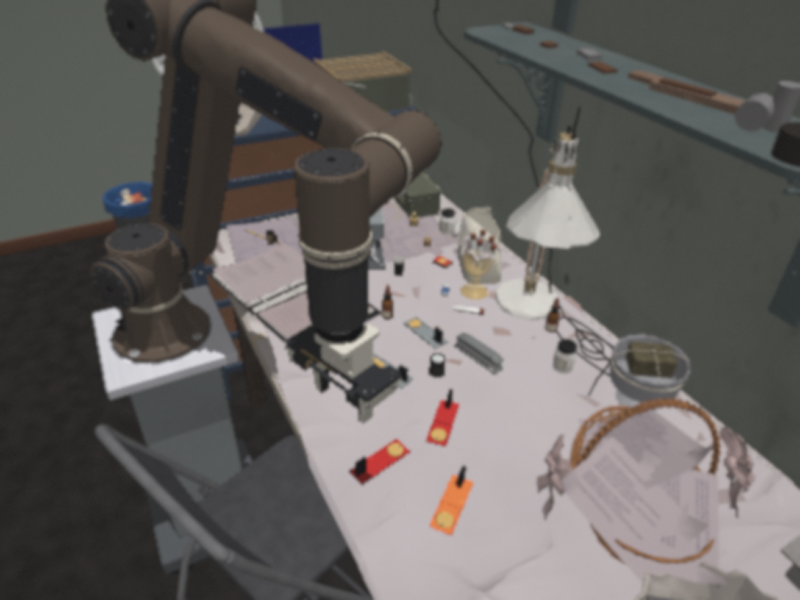

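View pics/top0.png

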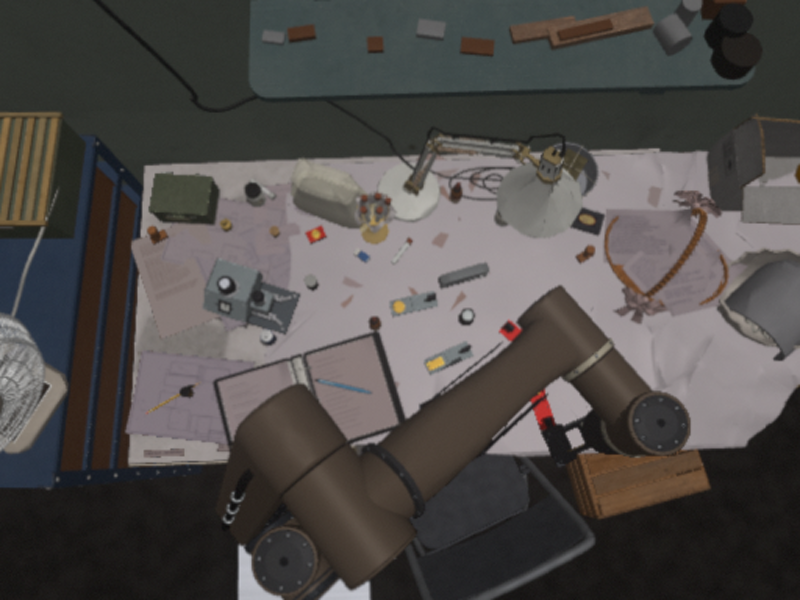

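```bash
python3 - <<'E'
import station
print([x for x in dir(station) if x[0]!='_']); print(getattr(station,'hold_point_z',None))
E
```

```text
['Unreachable', 'camera_model', 'get_state', 'grab_frame', 'hold_point_z', 'job_done']
0.0188
```

```bash
cat > h.py <<'E'
from station import *
import cv2, numpy as np
from scipy.spatial.transform import Rotation as R
def ray(n,uv):
    c=camera_model(n);K=np.array([[c['fx'],0,c['cx']],[0,c['fy'],c['cy']],[0,0,1]])
    p=cv2.undistortPoints(np.array(uv,float).reshape(-1,1,2),K,np.array([c['k1'],0,0,0]))[:,0]
    d=np.c_[p,np.ones(len(p))]@R.from_euler('xyz',c['rotation']).as_matrix().T
    return np.array(c['xyz']),d
def plane(n,uv,z):
    o,d=ray(n,uv); return o+d*((z-o[2])/d[:,2])[:,None]
def proj(n,P):
    c=camera_model(n);K=np.array([[c['fx'],0,c['cx']],[0,c['fy'],c['cy']],[0,0,1]])
    q=(np.array(P)-c['xyz'])@R.from_euler('xyz',c['rotation']).as_matrix()
    return cv2.projectPoints(q.reshape(-1,1,3),np.zeros(3),np.zeros(3),K,np.array([c['k1'],0,0,0]))[0][:,0]
def crop(n,x0,y0,x1,y1,s,f):
    cv2.imwrite(f,cv2.resize(grab_frame(n)[y0:y1,x0:x1],None,fx=s,fy=s,interpolation=cv2.INTER_CUBIC))
E
python3 - <<'E'
from h import *
crop("top",120,155,320,255,4,"pics/t1.png")
E
```

```text
(no output)
```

View pics/t1.png

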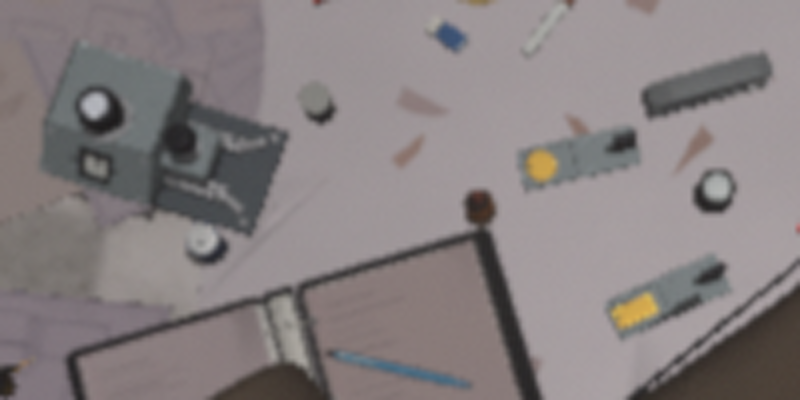

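```bash
python3 - <<'E'
from h import *
f=grab_frame("top")
F=lambda L:[(120+x/4-.375,155+y/4-.375) for x,y in L]
bed=plane("top",F([(288,133),(250,235)]),.012);print("bed",bed)
knob=plane("top",F([(98,105)]),.142)[0];but=plane("top",F([(180,138)]),.118)[0]
print("knob",knob,"but",but)
e=bed[0]-bed[1];print("yaw from edge",np.degrees(np.arctan2(e[1],e[0])),np.linalg.norm(e)); d=(knob-but)[:2];print("yaw k-b",np.degrees(np.arctan2(-d[0],d[1])),np.linalg.norm(d))
hsv=cv2.cvtColor(f,cv2.COLOR_BGR2HSV)
y=cv2.inRange(hsv,(12,120,90),(35,255,255))
n,l,s,c=cv2.connectedComponentsWithStats(y)
for i in range(1,n):
    if s[i,4]>25 and 150<c[i][1]<256: print("tag",s[i],c[i],plane("top",[c[i]],.0095)[0])
g=hsv[190:200,268:274].reshape(-1,3).mean(0);print("holder hsv",g, "table", hsv[205:212,260:275].reshape(-1,3).mean(0))
m=((hsv[...,0]>70)&(hsv[...,0]<130)&(hsv[...,1]>15)&(hsv[...,2]<150)).astype(np.uint8)|(y>0)
for x0,y0,x1,y1 in [(245,183,285,206),(268,215,305,242)]:
    z=np.zeros_like(m);z[y0:y1,x0:x1]=m[y0:y1,x0:x1]
    cs=max(cv2.findContours(z,0,2)[0],key=cv2.contourArea)
    r=cv2.minAreaRect(cs);b=cv2.boxPoints(r);w=plane("top",b,.008);print(r);print(w.mean(0),w[:,:2].tolist())
    print(x0,cv2.contourArea(cs))
E
```

```text
bed [[0.62424552 0.00440142 0.012     ]
 [0.51871281 0.04334488 0.012     ]]
knob [0.62444552 0.16647318 0.142     ] but [0.59545012 0.09304336 0.118     ]
yaw from edge -20.25496144811858 0.11248887356553071
yaw k-b -21.547689336778888 0.07894727387249718
tag [391 169  21  20  93] [399.69892473 177.69892473] [ 0.63804471 -0.86070912  0.0095    ]
tag [252 193   7   7  39] [254.87179487 195.87179487] [ 0.58174615 -0.25477087  0.0095    ]
tag [273 229  11   8  50] [278.2  232.32] [ 0.42778601 -0.3430587   0.0095    ]
holder hsv [111.76666667  12.08333333 122.88333333] table [171.68571429  12.59047619 164.88571429]
((254.75003051757812, 195.75001525878906), (6.363960266113281, 5.656853675842285), 45.0)
[ 0.58264889 -0.254312    0.008     ] [[0.5843037279547025, -0.23689057966347632], [0.6006362181099572, -0.25395111251468433], [0.5809519464017169, -0.2717322900158102], [0.5647036592710915, -0.2546740104823886]]
245 29.5
((278.1000671386719, 232.20004272460938), (4.919349670410156, 9.838699340820312), 63.43495178222656)
[ 0.42851409 -0.34280373  0.008     ] [[0.42929202029039204, -0.32062362835886754], [0.44589654059688555, -0.35700077102895356], [0.42769470907971185, -0.3649516010225684], [0.4111731063811261, -0.3286389238283112]]
268 37.5
```

```bash
python3 - <<'E'
from h import *
f=grab_frame("top").astype(int)
b,g,r=f[...,0],f[...,1],f[...,2]
print((b-r)[194,262:272],(b-r)[207,262:272])
m=((g-r>=2)|((r-b)>40)|(f.sum(2)<200)).astype(np.uint8)
for x0,y0,x1,y1,z in [(245,183,285,208,.008),(155,170,196,217,.012)]:
    q=np.zeros_like(m);q[y0:y1,x0:x1]=m[y0:y1,x0:x1];q=cv2.morphologyEx(q,cv2.MORPH_OPEN,np.ones((2,2)))
    cs=max(cv2.findContours(q,0,2)[0],key=cv2.contourArea)
    rr=cv2.minAreaRect(cs);w=plane("top",cv2.boxPoints(rr),z);print(rr,w.mean(0)[:2]);print(w[:,:2].round(4).tolist())
    e=np.diff(w[:,:2],axis=0);print(np.linalg.norm(e,axis=1),np.degrees(np.arctan2(e[:,1],e[:,0])))
# tab: dark
q=(f.sum(2)<150).astype(np.uint8);q[:183]=0;q[208:]=0;q[:,:265]=0;q[:,285:]=0
M=cv2.moments(q,True);c=(M['m10']/M['m00'],M['m01']/M['m00']);print("tab",c,M['m00'],plane("top",[c],.046)[0],plane("top",[c],.03)[0])
crop("scene",200,170,330,270,6,"pics/s1.png")
E
```

```text
[7 6 6 6 7 6 8 8 7 8] [-6 -5 -5 -6 -5 -6 -6 -5 -6 -5]
((266.11175537109375, 194.7529296875), (9.328009605407715, 27.44170379638672), 77.47119140625) [ 0.58524361 -0.30126862]
[[0.5939, -0.2422], [0.6153, -0.3537], [0.5764, -0.3601], [0.5553, -0.2491]]
[0.11352073 0.03939397 0.11294816] [ -79.16168356 -170.66957647  100.76756191]
((169.95135498046875, 192.9081268310547), (38.96638107299805, 33.37874984741211), 17.10272979736328) [0.60677704 0.09371339]
[[0.5665, 0.1896], [0.701, 0.1516], [0.6461, -0.0033], [0.5135, 0.0371]]
[0.13978755 0.16433938 0.13864186] [ -15.77274552 -109.52916509  163.05274449]
tab (275.5, 190.5) 6.0 [ 0.59247643 -0.33803603  0.046     ] [ 0.59640375 -0.33913655  0.03      ]
```

View pics/s1.png

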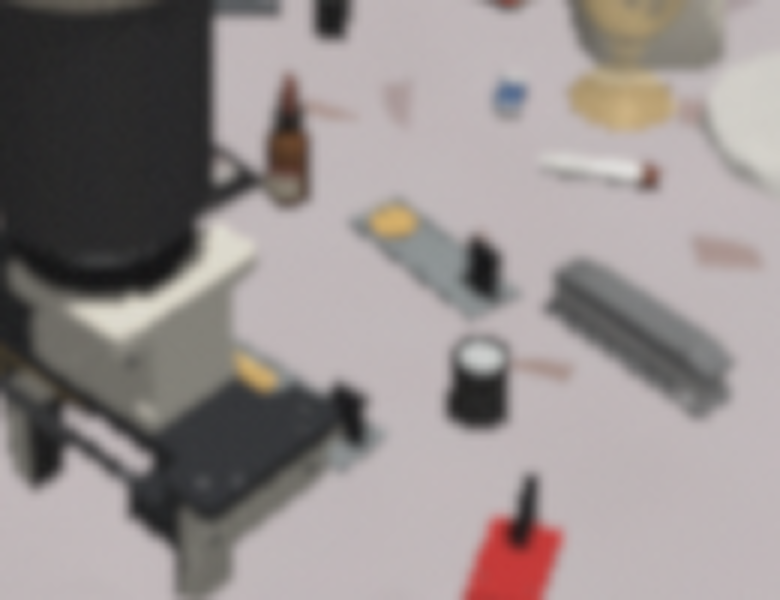

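```bash
python3 - <<'E'
from h import *
a=np.mean([grab_frame("top")[186:206,132:158].astype(float) for _ in range(4)],0)
a=cv2.resize(np.clip(a*1.2,0,255).astype(np.uint8),None,fx=24,fy=24,interpolation=cv2.INTER_LANCZOS4)
cv2.imwrite("pics/w1.png",a)
print(proj("scene",[[.565,.13,.08],[.6245,.1665,.142]]))
s=get_state();print(s['eef_pos'],s['ee_rot'],s['t'])
E
```

```text
[[221.97518262 148.5140438 ]
 [230.31968579 130.3066233 ]]
[ 0.2344695  -0.63291494  0.22651902] [ 3.14152046e+00  9.91070920e-06 -2.78679227e+00] 0.5
```

View pics/w1.png

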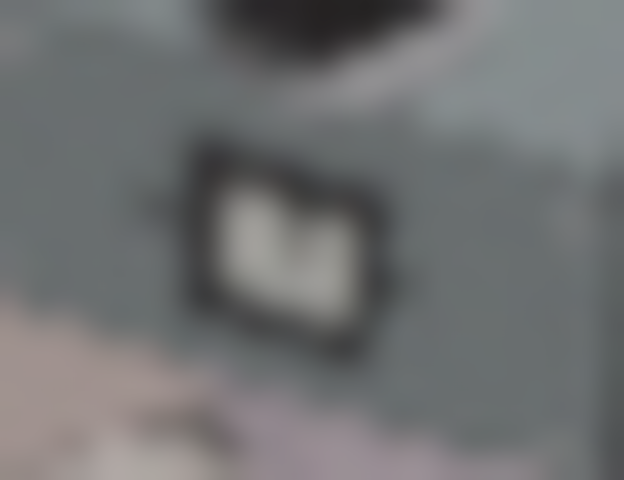

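Choice: grey round-tag holder, tag at top (255,196), over oblong at (278,232), reds at top800 (510,330)/(542,410) and orange at scene800 (452,503). The numeral is illegible here, so I will use the 9 hard stop as a reference. Now moving to the knob.

Call:
apply_moves([
  {"translation":[0.04,0.08,0],"rotation":[0,0,0.1]},
  {"translation":[0.08,0.16,0],"rotation":[0,0,0.2]},
  {"translation":[0.12,0.24,0],"rotation":[0,0,0.3]},
  {"translation":[0.16,0.32,0],"rotation":[0,0,0.4]},
  {"translation":[0.2,0.4,0],"rotation":[0,0,0.5]},
  {"translation":[0.24,0.48,0],"rotation":[0,0,0.6]},
  {"translation":[0.28,0.56,0],"rotation":[0,0,0.7]},
  {"translation":[0.32,0.64,0],"rotation":[0,0,0.8]},
  {"translation":[0.36,0.72,0],"rotation":[0,0,0.9]},
  {"translation":[0.4,0.8,0],"rotation":[0,0,1]},
], jaw=-1, newtons=15)

```text
t: 1.33
eef_pos: [0.3348, -0.432, 0.2268]
ee_rot: [-3.141, 0.0, -2.261]
force: [-0.4, -0.0, 0.1]
width: 0.0876
gripper_force: 0.0
```

Call:
apply_moves([
  {"translation":[0.04,0.08,0],"rotation":[0,0,0.1]},
  {"translation":[0.08,0.16,0],"rotation":[0,0,0.2]},
  {"translation":[0.12,0.24,0],"rotation":[0,0,0.3]},
  {"translation":[0.16,0.32,0],"rotation":[0,0,0.4]},
  {"translation":[0.2,0.4,0],"rotation":[0,0,0.5]},
  {"translation":[0.24,0.48,0],"rotation":[0,0,0.6]},
  {"translation":[0.28,0.56,0],"rotation":[0,0,0.7]},
  {"translation":[0.32,0.64,0],"rotation":[0,0,0.8]},
  {"translation":[0.36,0.72,0],"rotation":[0,0,0.9]},
  {"translation":[0.4,0.8,0],"rotation":[0,0,1]},
])

```text
t: 2.17
eef_pos: [0.4349, -0.2319, 0.2269]
ee_rot: [-3.141, 0.0, -1.737]
force: [0.4, 0.5, -0.7]
width: 0.0879
gripper_force: 0.0
```

Call:
apply_moves([
  {"translation":[0.04,0.08,0],"rotation":[0,0,0.1]},
  {"translation":[0.08,0.16,0],"rotation":[0,0,0.2]},
  {"translation":[0.12,0.24,0],"rotation":[0,0,0.3]},
  {"translation":[0.16,0.32,0],"rotation":[0,0,0.4]},
  {"translation":[0.2,0.4,0],"rotation":[0,0,0.5]},
  {"translation":[0.24,0.48,0],"rotation":[0,0,0.6]},
  {"translation":[0.28,0.56,0],"rotation":[0,0,0.7]},
  {"translation":[0.32,0.64,0],"rotation":[0,0,0.8]},
  {"translation":[0.36,0.72,0],"rotation":[0,0,0.9]},
  {"translation":[0.4,0.8,0],"rotation":[0,0,1]},
])

```text
t: 3.0
eef_pos: [0.5349, -0.0318, 0.2268]
ee_rot: [-3.141, -0.0, -1.213]
force: [-0.2, -0.6, -0.2]
width: 0.0877
gripper_force: 0.0
```

```bash
python3 - <<'E'
from h import *
crop("scene",180,100,310,200,6,"pics/s2.png")
E
```

```text
(no output)
```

View pics/s2.png

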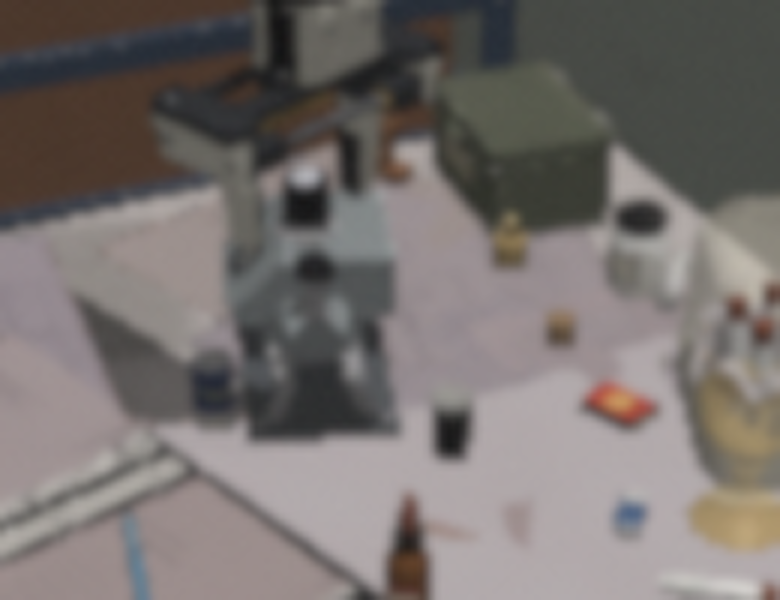

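Scene view: knob at (231,130), matching the top-view estimate; the window faces away from this camera.

Call:
apply_moves([
  {"translation":[0.04,0.08,0],"rotation":[0,0,0.1]},
  {"translation":[0.08,0.16,0],"rotation":[0,0,0.2]},
  {"translation":[0.12,0.24,0],"rotation":[0,0,0.3]},
  {"translation":[0.16,0.32,0],"rotation":[0,0,0.4]},
  {"translation":[0.2,0.4,0],"rotation":[0,0,0.5]},
  {"translation":[0.24,0.48,0],"rotation":[0,0,0.6]},
  {"translation":[0.28,0.56,0],"rotation":[0,0,0.7]},
  {"translation":[0.32,0.64,0],"rotation":[0,0,0.8]},
  {"translation":[0.35,0.72,0],"rotation":[0,0,0.9]},
  {"translation":[0.358,0.795,0],"rotation":[0,0,1]},
])

```text
t: 3.88
eef_pos: [0.6248, 0.1669, 0.2262]
ee_rot: [3.141, -0.0, -0.69]
force: [0.2, 0.8, 0.3]
width: 0.0877
gripper_force: 0.0
```

Call:
apply_moves([
  {"translation":[0,0,0],"rotation":[0,0,0.15]},
  {"translation":[0,0,-0.05],"rotation":[0,0,0.3]},
  {"translation":[0,0,-0.1],"rotation":[0,0,0.45]},
  {"translation":[0,0,-0.16],"rotation":[0,0,0.6]},
  {"translation":[0,0,-0.22],"rotation":[0,0,0.75]},
  {"translation":[0,0,-0.28],"rotation":[0,0,0.9]},
  {"translation":[0,0,-0.34],"rotation":[0,0,1]},
  {"translation":[0,0,-0.4],"rotation":[0,0,1]},
  {"translation":[0,0,-0.44],"rotation":[0,0,1]},
  {"translation":[0,0,-0.46],"rotation":[0,0,1]},
])

```text
t: 4.72
eef_pos: [0.6233, 0.1654, 0.11]
ee_rot: [3.14, 0.002, -0.169]
force: [0.1, -0.3, -0.6]
width: 0.0873
gripper_force: 0.0
```

Call:
apply_moves([
  {"translation":[0,0,0],"rotation":[0,0,0]},
  {"translation":[0,0,0],"rotation":[0,0,0]},
  {"translation":[0,0,0],"rotation":[0,0,0]},
  {"translation":[0,0,0],"rotation":[0,0,0]},
  {"translation":[0,0,0],"rotation":[0,0,0]},
  {"translation":[0,0,0],"rotation":[0,0,0]},
  {"translation":[0,0,0],"rotation":[0,0,0]},
  {"translation":[0,0,0],"rotation":[0,0,0]},
  {"translation":[0,0,0],"rotation":[0,0,0]},
  {"translation":[0,0,0],"rotation":[0,0,0]},
], jaw=1, newtons=15)

```text
t: 5.55
eef_pos: [0.6246, 0.1683, 0.1118]
ee_rot: [-3.138, -0.001, -0.168]
force: [-0.6, 9.8, -1.0]
width: 0.0378
gripper_force: 15.0
```

Call:
apply_moves([
  {"translation":[0,0.01,0],"rotation":[0,0,-0.1]},
  {"translation":[0,0.01,0],"rotation":[0,0,-0.2]},
  {"translation":[0,0.01,0],"rotation":[0,0,-0.3]},
  {"translation":[0,0.01,0],"rotation":[0,0,-0.4]},
  {"translation":[0,0.01,0],"rotation":[0,0,-0.5]},
  {"translation":[0,0.01,0],"rotation":[0,0,-0.6]},
  {"translation":[0,0.01,0],"rotation":[0,0,-0.7]},
  {"translation":[0,0.01,0],"rotation":[0,0,-0.8]},
  {"translation":[0,0.01,0],"rotation":[0,0,-0.9]},
  {"translation":[0,0.01,0],"rotation":[0,0,-1]},
])

```text
t: 6.38
eef_pos: [0.6247, 0.1689, 0.1118]
ee_rot: [-3.14, -0.001, -0.695]
force: [1.9, 1.2, 0.3]
width: 0.0383
gripper_force: 15.0
```

```bash
python3 -c "
from station import *
s=get_state();print(s['force'],s['moment'],s['q'][5],s['eef_pos'],s['ee_rot'])"
```

```text
[1.90201778 1.24899612 0.28438037] [ 6.28741352e-01 -4.62971851e-01 -9.81307871e-05] 0.3109440672779874 [0.62468948 0.16891542 0.11178676] [-3.13984514e+00 -5.06083334e-04 -6.94928791e-01]
```

Call:
apply_moves([
  {"translation":[0,0,0],"rotation":[0,0,-0.1]},
  {"translation":[0,0,0],"rotation":[0,0,-0.2]},
  {"translation":[0,0,0],"rotation":[0,0,-0.3]},
  {"translation":[0,0,0],"rotation":[0,0,-0.4]},
  {"translation":[0,0,0],"rotation":[0,0,-0.5]},
  {"translation":[0,0,0],"rotation":[0,0,-0.6]},
  {"translation":[0,0,0],"rotation":[0,0,-0.7]},
  {"translation":[0,0,0],"rotation":[0,0,-0.8]},
  {"translation":[0,0,0],"rotation":[0,0,-0.9]},
  {"translation":[0,0,0],"rotation":[0,0,-1]},
])

```text
t: 7.22
eef_pos: [0.6252, 0.1693, 0.1118]
ee_rot: [-3.139, 0.001, -1.218]
force: [3.6, 2.7, -2.6]
width: 0.038
gripper_force: 15.0
```

```bash
python3 -c "
from station import *
s=get_state();print(s['force'],s['moment'],s['q'][5],s['ee_rot'])"
```

```text
[ 3.62471161  2.68080169 -2.5606842 ] [ 0.7933447  -1.08320465 -0.06724055] -0.2125653910520372 [-3.13885824e+00  5.03539967e-04 -1.21821094e+00]
```

Call:
apply_moves([
  {"translation":[0,0,0],"rotation":[0,0,-0.1]},
  {"translation":[0,0,0],"rotation":[0,0,-0.2]},
  {"translation":[0,0,0],"rotation":[0,0,-0.3]},
  {"translation":[0,0,0],"rotation":[0,0,-0.4]},
  {"translation":[0,0,0],"rotation":[0,0,-0.5]},
  {"translation":[0,0,0],"rotation":[0,0,-0.6]},
  {"translation":[0,0,0],"rotation":[0,0,-0.7]},
  {"translation":[0,0,0],"rotation":[0,0,-0.8]},
  {"translation":[0,0,0],"rotation":[0,0,-0.9]},
  {"translation":[0,0,0],"rotation":[0,0,-1]},
])

```text
t: 8.05
eef_pos: [0.6257, 0.1693, 0.1119]
ee_rot: [-3.139, 0.002, -1.742]
force: [6.5, 2.9, -4.5]
width: 0.0379
gripper_force: 15.0
```

```bash
python3 -c "
from station import *
s=get_state();print(s['force'],s['moment'],s['q'][5],s['ee_rot'])"
```

```text
[ 6.47585838  2.93648313 -4.48644935] [ 0.78787779 -2.05562444 -0.01037295] -0.7360977792814382 [-3.13863596e+00  2.06879338e-03 -1.74162241e+00]
```

Call:
apply_moves([
  {"translation":[0.006,0.002,0],"rotation":[0,0,-0.1]},
  {"translation":[0.006,0.002,0],"rotation":[0,0,-0.2]},
  {"translation":[0.006,0.002,0],"rotation":[0,0,-0.3]},
  {"translation":[0.006,0.002,0],"rotation":[0,0,-0.4]},
  {"translation":[0.006,0.002,0],"rotation":[0,0,-0.5]},
  {"translation":[0.006,0.002,0],"rotation":[0,0,-0.6]},
  {"translation":[0.006,0.002,0],"rotation":[0,0,-0.7]},
  {"translation":[0.006,0.002,0],"rotation":[0,0,-0.8]},
  {"translation":[0.006,0.002,0],"rotation":[0,0,-0.9]},
  {"translation":[0.006,0.002,0],"rotation":[0,0,-1]},
])

```text
t: 8.88
eef_pos: [0.6262, 0.1691, 0.1118]
ee_rot: [-3.141, 0.001, -2.265]
force: [2.4, 0.5, -0.5]
width: 0.0376
gripper_force: 15.0
```

```bash
python3 -c "
from station import *
s=get_state();print(s['force'],s['moment'],s['q'][5],s['ee_rot'])"
```

```text
[ 2.38853799  0.45526362 -0.49339162] [ 0.04414942 -0.9102421   0.09150221] -1.2590850813067225 [-3.14070849e+00  1.25827296e-03 -2.26539291e+00]
```

Call:
apply_moves([
  {"translation":[0,0,0],"rotation":[0,0,-0.1]},
  {"translation":[0,0,0],"rotation":[0,0,-0.2]},
  {"translation":[0,0,0],"rotation":[0,0,-0.3]},
  {"translation":[0,0,0],"rotation":[0,0,-0.4]},
  {"translation":[0,0,0],"rotation":[0,0,-0.5]},
  {"translation":[0,0,0],"rotation":[0,0,-0.6]},
  {"translation":[0,0,0],"rotation":[0,0,-0.7]},
  {"translation":[0,0,0],"rotation":[0,0,-0.8]},
  {"translation":[0,0,0],"rotation":[0,0,-0.9]},
  {"translation":[0,0,0],"rotation":[0,0,-1]},
])

```text
t: 9.72
eef_pos: [0.6265, 0.1687, 0.1118]
ee_rot: [-3.141, 0.002, -2.789]
force: [4.1, -1.8, -0.9]
width: 0.0376
gripper_force: 15.0
```

```bash
python3 -c "
from station import *
s=get_state();print(s['force'],s['moment'],s['q'][5],s['ee_rot'])"
```

```text
[ 4.05556961 -1.83085334 -0.92313576] [-0.748923   -1.3576883   0.15020292] -1.7825892651013573 [-3.14083452e+00  1.53143700e-03 -2.78893498e+00]
```

Call:
apply_moves([
  {"translation":[0,0,0],"rotation":[0,0,-0.1]},
  {"translation":[0,0,0],"rotation":[0,0,-0.2]},
  {"translation":[0,0,0],"rotation":[0,0,-0.3]},
  {"translation":[0,0,0],"rotation":[0,0,-0.4]},
  {"translation":[0,0,0],"rotation":[0,0,-0.5]},
  {"translation":[0,0,0],"rotation":[0,0,-0.6]},
  {"translation":[0,0,0],"rotation":[0,0,-0.7]},
  {"translation":[0,0,0],"rotation":[0,0,-0.8]},
  {"translation":[0,0,0],"rotation":[0,0,-0.9]},
  {"translation":[0,0,0],"rotation":[0,0,-1]},
])

```text
t: 10.55
eef_pos: [0.6266, 0.1682, 0.1118]
ee_rot: [-3.141, 0.002, 2.97]
force: [4.8, -2.3, -2.2]
width: 0.0376
gripper_force: 15.0
```

```bash
python3 -c "
from station import *
s=get_state();print(s['force'],s['moment'],s['q'][5],s['ee_rot'])"
```

```text
[ 4.79234841 -2.28675147 -2.18913332] [-1.12658087 -1.72815547  0.19381007] -2.306430758160448 [-3.14116995e+00  1.68576010e-03  2.97016502e+00]
```

Call:
apply_moves([
  {"translation":[0,0,0],"rotation":[0,0,0]},
  {"translation":[0,0,0],"rotation":[0,0,0]},
  {"translation":[0,0,0],"rotation":[0,0,-0.1]},
  {"translation":[0,0,0],"rotation":[0,0,-0.2]},
  {"translation":[0,0,0],"rotation":[0,0,-0.3]},
  {"translation":[0,0,0],"rotation":[0,0,-0.4]},
  {"translation":[0,0,0],"rotation":[0,0,-0.5]},
  {"translation":[0,0,0],"rotation":[0,0,-0.6]},
  {"translation":[0,0,0],"rotation":[0,0,-0.7]},
  {"translation":[0,0,0],"rotation":[0,0,-0.7]},
], newtons=30)

```text
t: 11.38
eef_pos: [0.6264, 0.1678, 0.1118]
ee_rot: [-3.141, 0.002, 2.603]
force: [3.9, -4.4, -1.9]
width: 0.0373
gripper_force: 30.0
```

```bash
python3 -c "
from station import *
s=get_state();print(s['force'],s['moment'],s['q'][5],s['ee_rot'])"
```

```text
[ 3.86913561 -4.39970181 -1.94618451] [-1.86041212 -1.62749496 -0.06702122] -2.6736517551011456 [-3.14118406e+00  1.61150447e-03  2.60282097e+00]
```

Call:
apply_moves([
  {"translation":[0,0,0],"rotation":[0,0,0]},
  {"translation":[0,0,0],"rotation":[0,0,0]},
  {"translation":[0,0,0],"rotation":[0,0,0]},
  {"translation":[0,0,0],"rotation":[0,0,0]},
  {"translation":[0,0,0],"rotation":[0,0,0]},
  {"translation":[0,0,0],"rotation":[0,0,0.1]},
  {"translation":[0,0,0],"rotation":[0,0,0.3]},
  {"translation":[0,0,0],"rotation":[0,0,0.5]},
  {"translation":[0,0,0],"rotation":[0,0,0.7]},
  {"translation":[0,0,0],"rotation":[0,0,0.9]},
], jaw=-0.4)

```text
t: 12.22
eef_pos: [0.6254, 0.169, 0.1116]
ee_rot: [3.142, -0.0, 3.083]
force: [-0.4, -0.6, -0.1]
width: 0.0616
gripper_force: 0.0
```

Call:
apply_moves([
  {"translation":[0,0,0],"rotation":[0,0,0.1]},
  {"translation":[0,0,0],"rotation":[0,0,0.2]},
  {"translation":[0,0,0],"rotation":[0,0,0.3]},
  {"translation":[0,0,0],"rotation":[0,0,0.4]},
  {"translation":[0,0,0],"rotation":[0,0,0.5]},
  {"translation":[0,0,0],"rotation":[0,0,0.6]},
  {"translation":[0,0,0],"rotation":[0,0,0.7]},
  {"translation":[0,0,0],"rotation":[0,0,0.8]},
  {"translation":[0,0,0],"rotation":[0,0,0.9]},
  {"translation":[0,0,0],"rotation":[0,0,1]},
])

```text
t: 13.05
eef_pos: [0.6254, 0.169, 0.1116]
ee_rot: [3.141, 0.0, -2.679]
force: [-0.2, -0.3, 0.1]
width: 0.061
gripper_force: 0.0
```

Call:
apply_moves([
  {"translation":[0,0,0],"rotation":[0,0,0.1]},
  {"translation":[0,0,0],"rotation":[0,0,0.2]},
  {"translation":[0,0,0],"rotation":[0,0,0.3]},
  {"translation":[0,0,0],"rotation":[0,0,0.4]},
  {"translation":[0,0,0],"rotation":[0,0,0.5]},
  {"translation":[0,0,0],"rotation":[0,0,0.6]},
  {"translation":[0,0,0],"rotation":[0,0,0.7]},
  {"translation":[0,0,0],"rotation":[0,0,0.8]},
  {"translation":[0,0,0],"rotation":[0,0,0.9]},
  {"translation":[0,0,0],"rotation":[0,0,1]},
])

```text
t: 13.88
eef_pos: [0.6254, 0.169, 0.1116]
ee_rot: [3.141, 0.0, -2.156]
force: [1.0, 0.4, 0.0]
width: 0.0613
gripper_force: 0.0
```

Call:
apply_moves([
  {"translation":[0,0,0],"rotation":[0,0,0.1]},
  {"translation":[0,0,0],"rotation":[0,0,0.2]},
  {"translation":[0,0,0],"rotation":[0,0,0.3]},
  {"translation":[0,0,0],"rotation":[0,0,0.4]},
  {"translation":[0,0,0],"rotation":[0,0,0.5]},
  {"translation":[0,0,0],"rotation":[0,0,0.6]},
  {"translation":[0,0,0],"rotation":[0,0,0.7]},
  {"translation":[0,0,0],"rotation":[0,0,0.8]},
  {"translation":[0,0,0],"rotation":[0,0,0.9]},
  {"translation":[0,0,0],"rotation":[0,0,1]},
])

```text
t: 14.72
eef_pos: [0.6254, 0.169, 0.1116]
ee_rot: [3.142, 0.0, -1.632]
force: [-0.9, -0.5, -0.6]
width: 0.0617
gripper_force: 0.0
```

```bash
python3 - <<'E'
from h import *
s=get_state();print(s['force'],s['moment'],s['q'][5],s['ee_rot'],s['eef_pos'])
a=np.hstack([cv2.resize(grab_frame("top")[150:225,110:190],(400,375),interpolation=cv2.INTER_CUBIC),cv2.resize(grab_frame("scene")[100:175,190:270],(400,375),interpolation=cv2.INTER_CUBIC)])
cv2.imwrite("pics/c3.png",a)
E
```

```text
[-0.85140457 -0.4631549  -0.60222939] [ 0.00231099  0.10088512 -0.00429566] -0.6256704798917304 [ 3.14152821e+00  2.72059350e-05 -1.63209132e+00] [0.62538338 0.16896008 0.11156309]
```

View pics/c3.png

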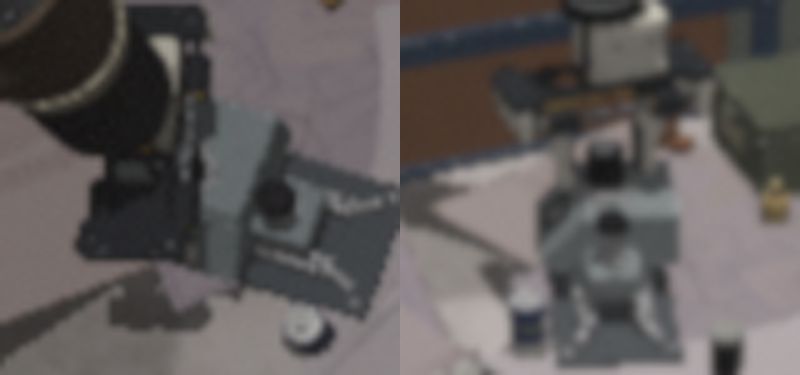

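The gripper sits over the knob and hides the window. I regrip and keep turning toward the stop.

Call:
apply_moves([
  {"translation":[0.003,0,0],"rotation":[0,0,0]},
  {"translation":[0.003,0,0],"rotation":[0,0,0]},
  {"translation":[0.003,0,0],"rotation":[0,0,0]},
  {"translation":[0.003,0,0],"rotation":[0,0,0]},
  {"translation":[0.003,0,0],"rotation":[0,0,0]},
  {"translation":[0.003,0,0],"rotation":[0,0,0]},
  {"translation":[0.003,0,0],"rotation":[0,0,-0.1]},
  {"translation":[0.003,0,0],"rotation":[0,0,-0.2]},
  {"translation":[0.003,0,0],"rotation":[0,0,-0.3]},
  {"translation":[0.003,0,0],"rotation":[0,0,-0.5]},
], jaw=1, newtons=30)

```text
t: 15.65
eef_pos: [0.6258, 0.1688, 0.1115]
ee_rot: [3.141, -0.0, -1.899]
force: [-1.3, 0.3, 0.5]
width: 0.0377
gripper_force: 30.0
```

```bash
python3 -c "
from station import *
s=get_state();print(s['force'],s['moment'],s['q'][5],s['ee_rot'])"
```

```text
[-1.32991096  0.25569137  0.51163447] [0.18947945 1.01662619 0.12986486] -0.8913643720833109 [ 3.14096560e+00 -3.65128666e-04 -1.89859509e+00]
```

Call:
apply_moves([
  {"translation":[0,0,0],"rotation":[0,0,-0.1]},
  {"translation":[0,0,0],"rotation":[0,0,-0.2]},
  {"translation":[0,0,0],"rotation":[0,0,-0.3]},
  {"translation":[0,0,0],"rotation":[0,0,-0.4]},
  {"translation":[0,0,0],"rotation":[0,0,-0.5]},
  {"translation":[0,0,0],"rotation":[0,0,-0.6]},
  {"translation":[0,0,0],"rotation":[0,0,-0.7]},
  {"translation":[0,0,0],"rotation":[0,0,-0.8]},
  {"translation":[0,0,0],"rotation":[0,0,-0.9]},
  {"translation":[0,0,0],"rotation":[0,0,-1]},
])

```text
t: 16.48
eef_pos: [0.626, 0.1687, 0.1115]
ee_rot: [3.142, -0.0, -2.423]
force: [-2.7, -0.5, 1.4]
width: 0.0374
gripper_force: 30.0
```

```bash
python3 -c "
from station import *
s=get_state();print(s['force'],s['moment'],s['q'][5],s['ee_rot'])"
```

```text
[-2.67935552 -0.52736823  1.39698321] [0.0407488  0.75102662 0.10349003] -1.415628065146389 [ 3.14150380e+00 -4.49714587e-04 -2.42293613e+00]
```

Call:
apply_moves([
  {"translation":[0,0,0],"rotation":[0,0,-0.1]},
  {"translation":[0,0,0],"rotation":[0,0,-0.2]},
  {"translation":[0,0,0],"rotation":[0,0,-0.3]},
  {"translation":[0,0,0],"rotation":[0,0,-0.4]},
  {"translation":[0,0,0],"rotation":[0,0,-0.5]},
  {"translation":[0,0,0],"rotation":[0,0,-0.6]},
  {"translation":[0,0,0],"rotation":[0,0,-0.7]},
  {"translation":[0,0,0],"rotation":[0,0,-0.8]},
  {"translation":[0,0,0],"rotation":[0,0,-0.9]},
  {"translation":[0,0,0],"rotation":[0,0,-1]},
])

```text
t: 17.32
eef_pos: [0.6262, 0.1684, 0.1115]
ee_rot: [-3.141, -0.0, -2.947]
force: [-1.4, -1.6, 1.7]
width: 0.0375
gripper_force: 30.0
```

```bash
python3 -c "
from station import *
s=get_state();print(s['force'],s['moment'],s['q'][5],s['ee_rot'])"
```

```text
[-1.36359159 -1.57536641  1.70224843] [-0.27936317  0.44414237  0.09833464] -1.9391850994745152 [-3.14118239e+00 -2.97085138e-04 -2.94654881e+00]
```

Call:
apply_moves([
  {"translation":[0,0,0],"rotation":[0,0,-0.1]},
  {"translation":[0,0,0],"rotation":[0,0,-0.2]},
  {"translation":[0,0,0],"rotation":[0,0,-0.3]},
  {"translation":[0,0,0],"rotation":[0,0,-0.4]},
  {"translation":[0,0,0],"rotation":[0,0,-0.45]},
  {"translation":[0,0,0],"rotation":[0,0,-0.5]},
  {"translation":[0,0,0],"rotation":[0,0,-0.5]},
  {"translation":[0,0,0],"rotation":[0,0,-0.5]},
  {"translation":[0,0,0],"rotation":[0,0,-0.5]},
  {"translation":[0,0,0],"rotation":[0,0,-0.5]},
])

```text
t: 18.15
eef_pos: [0.6271, 0.1683, 0.1117]
ee_rot: [-3.141, 0.001, 3.079]
force: [3.7, -3.6, -0.7]
width: 0.038
gripper_force: 30.0
```

```bash
python3 -c "
from station import *
s=get_state();print(s['force'],s['moment'],s['q'][5],s['ee_rot'])"
```

```text
[ 3.6551594  -3.64003436 -0.73171032] [-1.48667954 -1.49569511  0.64727161] -2.1970657271105316 [-3.14099024e+00  1.31009469e-03  3.07900062e+00]
```

Hard stop reached (0.65 N m, 9 + 0.12). Turning back two numerals (about 84° with wind-up), then release.

Call:
apply_moves([
  {"translation":[0,0,0],"rotation":[0,0,0.1]},
  {"translation":[0,0,0],"rotation":[0,0,0.2]},
  {"translation":[0,0,0],"rotation":[0,0,0.3]},
  {"translation":[0,0,0],"rotation":[0,0,0.4]},
  {"translation":[0,0,0],"rotation":[0,0,0.5]},
  {"translation":[0,0,0],"rotation":[0,0,0.6]},
  {"translation":[0,0,0],"rotation":[0,0,0.7]},
  {"translation":[0,0,0],"rotation":[0,0,0.8]},
  {"translation":[0,0,0],"rotation":[0,0,0.9]},
  {"translation":[0,0,0],"rotation":[0,0,1]},
])

```text
t: 18.98
eef_pos: [0.6269, 0.169, 0.1117]
ee_rot: [-3.142, 0.001, -2.679]
force: [2.8, 0.2, -1.9]
width: 0.0376
gripper_force: 30.0
```

Call:
apply_moves([
  {"translation":[0,0,0],"rotation":[0,0,0.1]},
  {"translation":[0,0,0],"rotation":[0,0,0.2]},
  {"translation":[0,0,0],"rotation":[0,0,0.3]},
  {"translation":[0,0,0],"rotation":[0,0,0.4]},
  {"translation":[0,0,0],"rotation":[0,0,0.5]},
  {"translation":[0,0,0],"rotation":[0,0,0.6]},
  {"translation":[0,0,0],"rotation":[0,0,0.7]},
  {"translation":[0,0,0],"rotation":[0,0,0.8]},
  {"translation":[0,0,0],"rotation":[0,0,0.9]},
  {"translation":[0,0,0],"rotation":[0,0,1]},
])

```text
t: 19.82
eef_pos: [0.6264, 0.1696, 0.1117]
ee_rot: [3.141, 0.001, -2.155]
force: [-0.4, 1.5, 0.2]
width: 0.0374
gripper_force: 30.0
```

Call:
apply_moves([
  {"translation":[0,0,0],"rotation":[0,0,0.1]},
  {"translation":[0,0,0],"rotation":[0,0,0.2]},
  {"translation":[0,0,0],"rotation":[0,0,0.3]},
  {"translation":[0,0,0],"rotation":[0,0,0.4]},
  {"translation":[0,0,0],"rotation":[0,0,0.5]},
  {"translation":[0,0,0],"rotation":[0,0,0.6]},
  {"translation":[0,0,0],"rotation":[0,0,0.7]},
  {"translation":[0,0,0],"rotation":[0,0,0.8]},
  {"translation":[0,0,0],"rotation":[0,0,0.8]},
  {"translation":[0,0,0],"rotation":[0,0,0.8]},
])

```text
t: 20.65
eef_pos: [0.6259, 0.1697, 0.1117]
ee_rot: [3.141, 0.001, -1.741]
force: [-4.0, 4.7, 1.6]
width: 0.0374
gripper_force: 30.0
```

```bash
python3 -c "
from station import *
s=get_state();print(s['force'],s['moment'],s['q'][5],s['ee_rot'])"
```

```text
[-4.01310655  4.73558533  1.59323461] [ 1.4583748   1.30029429 -0.07009481] -0.733645078145049 [ 3.14129848e+00  1.16683965e-03 -1.74080694e+00]
```

Call:
apply_moves([
  {"translation":[0,0,0],"rotation":[0,0,0]},
  {"translation":[0,0,0],"rotation":[0,0,0]},
  {"translation":[0,0,0],"rotation":[0,0,0]},
  {"translation":[0,0,0],"rotation":[0,0,0]},
  {"translation":[0,0,0],"rotation":[0,0,0]},
  {"translation":[0,0,0.05],"rotation":[0,0,0]},
  {"translation":[0,0,0.15],"rotation":[0,0,0]},
  {"translation":[0,0,0.25],"rotation":[0,0,0]},
  {"translation":[0,0,0.35],"rotation":[0,0,0]},
  {"translation":[0,0,0.45],"rotation":[0,0,0]},
], jaw=-1)

```text
t: 21.48
eef_pos: [0.6261, 0.1686, 0.2252]
ee_rot: [3.141, -0.0, -1.74]
force: [0.8, 0.3, 0.0]
width: 0.0872
gripper_force: 0.0
```

Call:
apply_moves([
  {"translation":[-0.005,-0.07,0],"rotation":[0,0,0.02]},
  {"translation":[-0.01,-0.15,0],"rotation":[0,0,0.04]},
  {"translation":[-0.015,-0.25,0],"rotation":[0,0,0.06]},
  {"translation":[-0.02,-0.35,0],"rotation":[0,0,0.08]},
  {"translation":[-0.025,-0.45,0],"rotation":[0,0,0.1]},
  {"translation":[-0.03,-0.55,0],"rotation":[0,0,0.13]},
  {"translation":[-0.04,-0.65,0],"rotation":[0,0,0.16]},
  {"translation":[-0.045,-0.75,0],"rotation":[0,0,0.2]},
  {"translation":[-0.05,-0.85,0],"rotation":[0,0,0.25]},
  {"translation":[-0.06,-0.95,0],"rotation":[0,0,0.3]},
], jaw=0)

```text
t: 22.32
eef_pos: [0.6111, -0.07, 0.2241]
ee_rot: [-3.141, -0.0, -1.582]
force: [0.2, -0.2, 0.0]
width: 0.0441
gripper_force: 0.0
```

Call:
apply_moves([
  {"translation":[-0.005,-0.1,0],"rotation":[0,0,0.04]},
  {"translation":[-0.01,-0.2,0],"rotation":[0,0,0.08]},
  {"translation":[-0.02,-0.3,0],"rotation":[0,0,0.12]},
  {"translation":[-0.03,-0.4,0],"rotation":[0,0,0.16]},
  {"translation":[-0.04,-0.5,0],"rotation":[0,0,0.2]},
  {"translation":[-0.05,-0.6,0],"rotation":[0,0,0.24]},
  {"translation":[-0.06,-0.7,0],"rotation":[0,0,0.28]},
  {"translation":[-0.065,-0.8,0],"rotation":[0,0,0.32]},
  {"translation":[-0.07,-0.9,0],"rotation":[0,0,0.36]},
  {"translation":[-0.07,-0.95,0],"rotation":[0,0,0.37]},
])

```text
t: 23.15
eef_pos: [0.5931, -0.3088, 0.2238]
ee_rot: [3.141, -0.0, -1.389]
force: [-0.3, 0.2, -0.1]
width: 0.0437
gripper_force: 0.0
```

```bash
python3 - <<'E'
from h import *
s=get_state();print(s['t'],s['ee_rot'],s['eef_pos'])
t=np.mean([grab_frame("top").astype(float) for _ in range(4)],0)
w=cv2.resize(np.clip((t[188:204,134:152]-40)*1.6,0,255).astype(np.uint8),(396,352),interpolation=cv2.INTER_CUBIC)
sc=grab_frame("scene")
b=cv2.resize(sc[185:241,235:298],(396,352),interpolation=cv2.INTER_CUBIC)
cv2.imwrite("pics/c4.png",np.hstack([w,b]))
# tab bottom/top dark region in scene
q=(sc.astype(int).sum(2)<150).astype(np.uint8);q[:200]=0;q[225:]=0;q[:,:268]=0;q[:,292:]=0
n,l,st,c=cv2.connectedComponentsWithStats(q);print(st[1:],c[1:])
print(proj("scene",[[.594,-.344,.027]]))
E
```

```text
23.15 [ 3.14105710e+00 -2.38091391e-04 -1.38949528e+00] [ 0.59307404 -0.30877242  0.22382251]
[[279 211   3   8  20]] [[280.  214.5]]
[[278.87719416 215.75195517]]
```

View pics/c4.png

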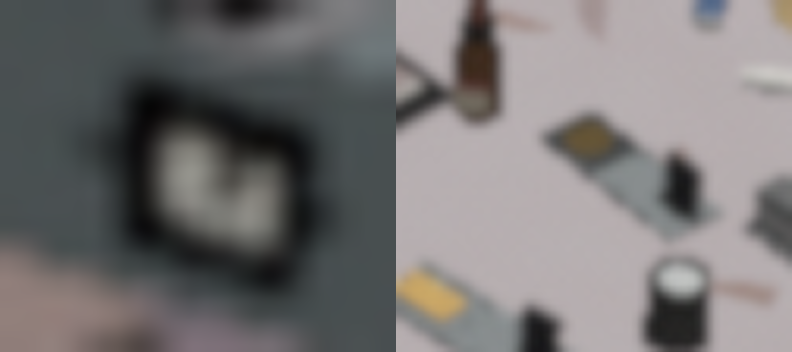

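```bash
python3 - <<'E'
from h import *
F=lambda L:[(235+(x-396)/6.286-.42,185+y/6.286-.42) for x,y in L]
p=plane("scene",F([(543,135),(668,240),(590,110),(720,214),(589,138)]),.008);print(p.round(4)[:,:2])
for a,b in((0,1),(2,3)):
    d=p[a]-p[b];print(np.degrees(np.arctan2(-d[0],d[1])),np.linalg.norm(d))
print(p[:4].mean(0),plane("scene",[(280,214.5)],.027))
P=np.array([.5975,.094])
for n,x,y,z in(("pot",317,95,.051),("cell",207,235,.063),("bottle",480,203,.102)):
    w=plane("top",[(120+x/4-.375,155+y/4-.375)],z)[0,:2];a=np.radians(21);print(n,w,np.array([[np.cos(a),-np.sin(a)],[np.sin(a),np.cos(a)]])@(w-P))
E
```

```text
[[ 0.5612 -0.2356]
 [ 0.5821 -0.3589]
 [ 0.6004 -0.2259]
 [ 0.6227 -0.3518]
 [ 0.5861 -0.2511]]
9.59741027491714 0.12500124624352005
10.053784482130949 0.1278228106329087
[ 0.59160297 -0.29305608  0.008     ] [[ 0.60157319 -0.33942027  0.027     ]]
pot [ 0.65268347 -0.03065604] [ 0.09619094 -0.09660045]
cell [0.51028334 0.07707097] [-0.07535694 -0.04706027]
bottle [ 0.52469625 -0.19323048] [ 0.03496604 -0.29424329]
```

Left: window now shows a 7 shape. Right: round-tag holder grey, tab at scene (280,214), yaw 10°. Now reaching for the tab.

Call:
apply_moves([
  {"translation":[0.017,-0.08,-0.06],"rotation":[0,0,0]},
  {"translation":[0.017,-0.143,-0.16],"rotation":[0,0,0]},
  {"translation":[0.017,-0.143,-0.28],"rotation":[0,0,0]},
  {"translation":[0.017,-0.143,-0.4],"rotation":[0,0,0]},
  {"translation":[0.017,-0.143,-0.52],"rotation":[0,0,0]},
  {"translation":[0.017,-0.143,-0.62],"rotation":[0,0,0]},
  {"translation":[0.017,-0.143,-0.7],"rotation":[0,0,0]},
  {"translation":[0.017,-0.143,-0.77],"rotation":[0,0,0]},
  {"translation":[0.017,-0.143,-0.82],"rotation":[0,0,0]},
  {"translation":[0.017,-0.143,-0.838],"rotation":[0,0,0]},
])

```text
t: 24.23
eef_pos: [0.5972, -0.3405, 0.0125]
ee_rot: [3.139, 0.001, -1.388]
force: [-0.7, -0.0, -0.1]
width: 0.0439
gripper_force: 0.0
```

Call:
apply_moves([
  {"translation":[0,0,0],"rotation":[0,0,0]},
  {"translation":[0,0,0],"rotation":[0,0,0]},
  {"translation":[0,0,0],"rotation":[0,0,0]},
  {"translation":[0,0,0],"rotation":[0,0,0]},
  {"translation":[0,0,0],"rotation":[0,0,0]},
  {"translation":[0,0,0],"rotation":[0,0,0]},
  {"translation":[0,0,0],"rotation":[0,0,0]},
  {"translation":[0,0,0],"rotation":[0,0,0]},
  {"translation":[0,0,0],"rotation":[0,0,0]},
  {"translation":[0,0,0],"rotation":[0,0,0]},
], jaw=1, newtons=35)

```text
t: 25.07
eef_pos: [0.5985, -0.3421, 0.0154]
ee_rot: [-3.141, -0.001, -1.388]
force: [-0.2, 1.7, 5.7]
width: 0.0098
gripper_force: 35.0
```

Call:
apply_moves([
  {"translation":[0,0,0.03],"rotation":[0,0,0]},
  {"translation":[0,0,0.08],"rotation":[0,0,0]},
  {"translation":[0,0,0.14],"rotation":[0,0,0]},
  {"translation":[0,0,0.2],"rotation":[0,0,0]},
  {"translation":[0,0,0.26],"rotation":[0,0,0]},
  {"translation":[0,0,0.32],"rotation":[0,0,0]},
  {"translation":[0,0,0.38],"rotation":[0,0,0]},
  {"translation":[0,0,0.44],"rotation":[0,0,0]},
  {"translation":[0,0,0.48],"rotation":[0,0,0]},
  {"translation":[0,0,0.5],"rotation":[0,0,0]},
])

```text
t: 25.9
eef_pos: [0.5986, -0.3422, 0.142]
ee_rot: [-3.139, -0.001, -1.389]
force: [-0.7, 1.2, -0.5]
width: 0.0097
gripper_force: 35.0
```

Call:
apply_moves([
  {"translation":[-0.01,0.03,0],"rotation":[0,0,-0.05]},
  {"translation":[-0.02,0.08,0],"rotation":[0,0,-0.1]},
  {"translation":[-0.035,0.14,0],"rotation":[0,0,-0.15]},
  {"translation":[-0.05,0.2,0],"rotation":[0,0,-0.2]},
  {"translation":[-0.065,0.26,0],"rotation":[0,0,-0.25]},
  {"translation":[-0.08,0.32,0],"rotation":[0,0,-0.3]},
  {"translation":[-0.095,0.38,0],"rotation":[0,0,-0.35]},
  {"translation":[-0.11,0.44,0],"rotation":[0,0,-0.4]},
  {"translation":[-0.125,0.5,0],"rotation":[0,0,-0.45]},
  {"translation":[-0.14,0.56,0],"rotation":[0,0,-0.5]},
])

```text
t: 26.73
eef_pos: [0.5623, -0.2012, 0.1392]
ee_rot: [3.141, 0.0, -1.652]
force: [1.2, -0.1, -0.8]
width: 0.0102
gripper_force: 35.0
```

Call:
apply_moves([
  {"translation":[-0.015,0.06,0],"rotation":[0,0,-0.06]},
  {"translation":[-0.03,0.12,0],"rotation":[0,0,-0.12]},
  {"translation":[-0.045,0.18,0],"rotation":[0,0,-0.18]},
  {"translation":[-0.06,0.24,0],"rotation":[0,0,-0.24]},
  {"translation":[-0.075,0.3,0],"rotation":[0,0,-0.3]},
  {"translation":[-0.09,0.36,0],"rotation":[0,0,-0.36]},
  {"translation":[-0.1,0.41,0],"rotation":[0,0,-0.42]},
  {"translation":[-0.115,0.45,0],"rotation":[0,0,-0.48]},
  {"translation":[-0.125,0.48,0],"rotation":[0,0,-0.54]},
  {"translation":[-0.13,0.488,0],"rotation":[0,0,-0.55]},
])

```text
t: 27.57
eef_pos: [0.5298, -0.0791, 0.1394]
ee_rot: [3.141, -0.0, -1.939]
force: [-0.3, -0.6, -0.8]
width: 0.0098
gripper_force: 35.0
```

```bash
python3 - <<'E'
from h import *
s=get_state();print(s['t'],s['ee_rot'],s['eef_pos'],s['force'],s['width'])
t=grab_frame("top");sc=grab_frame("scene")
cv2.imwrite("pics/c5.png",np.hstack([cv2.resize(t[160:235,145:225],(400,375),interpolation=cv2.INTER_CUBIC),cv2.resize(sc[110:200,195:291],(400,375),interpolation=cv2.INTER_CUBIC)]))
E
```

```text
27.5667 [ 3.14092588e+00 -3.45608338e-05 -1.93927915e+00] [ 0.52982077 -0.07905709  0.13942852] [-0.34799182 -0.62265493 -0.76027275] 0.00980986999376275
```

View pics/c5.png

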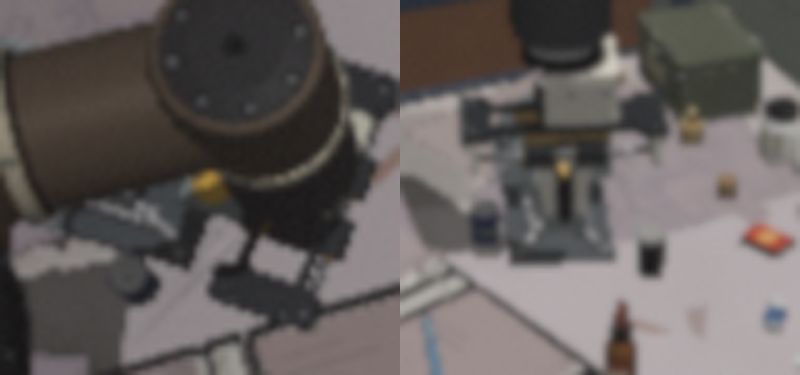

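```bash
python3 - <<'E'
from h import *
G=lambda L:[(180+x/6-.42,100+y/6-.42) for x,y in L]
k=plane("scene",G([(306,180)]),.142)[0];b=plane("scene",G([(314,260)]),.118)[0];c=plane("scene",G([(250,436),(400,431)]),.006)
print(k,b,c); 
for p,q in((b,k),(c[0],c[1])): d=(q-p)[:2];print(np.degrees(np.arctan2(-d[0],d[1])),np.degrees(np.arctan2(d[1],d[0])),np.linalg.norm(d))
s=get_state();print(s['ee_rot'],s['eef_pos'])
# holder tag position as seen, at height
t=grab_frame("top");h=cv2.cvtColor(t,cv2.COLOR_BGR2HSV);y=cv2.inRange(h,(12,120,90),(35,255,255));y[:185]=0;y[215:]=0;y[:,:175]=0;y[:,205:]=0
M=cv2.moments(y,True);print(M['m00'],plane("top",[(M['m10']/M['m00'],M['m01']/M['m00'])],.1365))
E
```

```text
[0.62851426 0.17249626 0.142     ] [0.59986011 0.09569394 0.118     ] [[0.52668042 0.05537282 0.006     ]
 [0.63077995 0.01250914 0.006     ]]
-20.460025457785264 69.53997454221474 0.08197351032495802
-112.37973867785101 -22.37973867785101 0.11257889909797902
[ 3.14120907e+00 -1.27620059e-04 -1.93709675e+00] [ 0.53013693 -0.07970418  0.1395177 ]
22.0 [[0.560853   0.00640674 0.1365    ]]
```

Call:
apply_moves([
  {"translation":[0.003,-0.001,-0.04],"rotation":[0,0,0]},
  {"translation":[0.003,-0.001,-0.1],"rotation":[0,0,0]},
  {"translation":[0.003,-0.001,-0.16],"rotation":[0,0,0]},
  {"translation":[0.003,-0.001,-0.22],"rotation":[0,0,0]},
  {"translation":[0.003,-0.001,-0.28],"rotation":[0,0,0]},
  {"translation":[0.003,-0.001,-0.34],"rotation":[0,0,0]},
  {"translation":[0.003,-0.001,-0.38],"rotation":[0,0,0]},
  {"translation":[0.003,-0.001,-0.41],"rotation":[0,0,0]},
  {"translation":[0.003,-0.001,-0.43],"rotation":[0,0,0]},
  {"translation":[0.003,-0.001,-0.44],"rotation":[0,0,0]},
])

```text
t: 28.55
eef_pos: [0.5311, -0.0804, 0.0288]
ee_rot: [3.141, -0.0, -1.939]
force: [-0.9, 0.2, -1.3]
width: 0.01
gripper_force: 35.0
```

Call:
apply_moves([
  {"translation":[0,0,0],"rotation":[0,0,0]},
  {"translation":[0.007,0.019,0],"rotation":[0,0,0]},
  {"translation":[0.014,0.037,0],"rotation":[0,0,0]},
  {"translation":[0.022,0.056,0],"rotation":[0,0,0]},
  {"translation":[0.029,0.075,0],"rotation":[0,0,0]},
  {"translation":[0.036,0.093,0],"rotation":[0,0,0]},
  {"translation":[0.043,0.112,0],"rotation":[0,0,0]},
  {"translation":[0.05,0.131,0],"rotation":[0,0,0]},
  {"translation":[0.057,0.149,0],"rotation":[0,0,0]},
  {"translation":[0.057,0.149,0],"rotation":[0,0,0]},
])

```text
t: 29.38
eef_pos: [0.546, -0.0421, 0.0296]
ee_rot: [-3.141, 0.0, -1.938]
force: [-0.8, -0.5, -0.8]
width: 0.0098
gripper_force: 35.0
```

Call:
apply_moves([
  {"translation":[0.007,0.019,0],"rotation":[0,0,0]},
  {"translation":[0.014,0.037,0],"rotation":[0,0,0]},
  {"translation":[0.022,0.056,0],"rotation":[0,0,0]},
  {"translation":[0.029,0.075,0],"rotation":[0,0,0]},
  {"translation":[0.036,0.093,0],"rotation":[0,0,0]},
  {"translation":[0.043,0.112,0],"rotation":[0,0,0]},
  {"translation":[0.05,0.131,0],"rotation":[0,0,0]},
  {"translation":[0.057,0.149,0],"rotation":[0,0,0]},
  {"translation":[0.064,0.168,0],"rotation":[0,0,0]},
  {"translation":[0.064,0.168,0],"rotation":[0,0,0]},
])

```text
t: 30.22
eef_pos: [0.562, -0.0001, 0.0296]
ee_rot: [-3.141, 0.0, -1.938]
force: [0.2, -0.7, -1.8]
width: 0.0101
gripper_force: 35.0
```

Call:
apply_moves([
  {"translation":[0.002,0.004,0],"rotation":[0,0,0]},
  {"translation":[0.003,0.008,0],"rotation":[0,0,0]},
  {"translation":[0.005,0.012,0],"rotation":[0,0,0]},
  {"translation":[0.006,0.016,0],"rotation":[0,0,0]},
  {"translation":[0.008,0.02,0],"rotation":[0,0,0]},
  {"translation":[0.009,0.024,0],"rotation":[0,0,0]},
  {"translation":[0.011,0.028,0],"rotation":[0,0,0]},
  {"translation":[0.012,0.03,0],"rotation":[0,0,0]},
  {"translation":[0.012,0.03,0],"rotation":[0,0,0]},
  {"translation":[0.012,0.03,0],"rotation":[0,0,0]},
])

```text
t: 31.05
eef_pos: [0.5645, 0.0066, 0.0295]
ee_rot: [3.142, -0.0, -1.939]
force: [0.3, -0.7, -2.9]
width: 0.0096
gripper_force: 35.0
```

Call:
apply_moves([
  {"translation":[0,0,-0.003],"rotation":[0,0,0]},
  {"translation":[0.002,0.004,-0.005],"rotation":[0,0,0]},
  {"translation":[0.003,0.008,-0.005],"rotation":[0,0,0]},
  {"translation":[0.005,0.012,-0.005],"rotation":[0,0,0]},
  {"translation":[0.006,0.015,-0.005],"rotation":[0,0,0]},
  {"translation":[0.007,0.018,-0.005],"rotation":[0,0,0]},
  {"translation":[0.008,0.021,-0.005],"rotation":[0,0,0]},
  {"translation":[0.009,0.023,-0.005],"rotation":[0,0,0]},
  {"translation":[0.009,0.023,-0.005],"rotation":[0,0,0]},
  {"translation":[0.009,0.023,-0.005],"rotation":[0,0,0]},
])

```text
t: 31.88
eef_pos: [0.5662, 0.0114, 0.0284]
ee_rot: [3.141, -0.001, -1.939]
force: [-0.5, -5.5, 0.3]
width: 0.0097
gripper_force: 35.0
```

Call:
apply_moves([
  {"translation":[0.001,0.002,-0.001],"rotation":[0,0,0]},
  {"translation":[0.001,0.004,-0.002],"rotation":[0,0,0]},
  {"translation":[0.002,0.006,-0.002],"rotation":[0,0,0]},
  {"translation":[0.003,0.008,-0.002],"rotation":[0,0,0]},
  {"translation":[0.003,0.009,-0.002],"rotation":[0,0,0]},
  {"translation":[0.003,0.009,-0.002],"rotation":[0,0,0]},
  {"translation":[0.003,0.009,-0.002],"rotation":[0,0,0]},
  {"translation":[0.003,0.009,-0.002],"rotation":[0,0,0]},
  {"translation":[0.003,0.009,-0.002],"rotation":[0,0,0]},
  {"translation":[0.003,0.009,-0.002],"rotation":[0,0,0]},
])

```text
t: 32.72
eef_pos: [0.566, 0.0116, 0.0282]
ee_rot: [3.14, -0.004, -1.939]
force: [-1.9, -16.1, 6.7]
width: 0.01
gripper_force: 35.0
```

Seated against the stop (16 N reaction, tab at press y about -89). Release, rise, go over the button with fingers shut.

Call:
apply_moves([
  {"translation":[0,0,0],"rotation":[0,0,0]},
  {"translation":[0,0,0],"rotation":[0,0,0]},
  {"translation":[0,0,0],"rotation":[0,0,0]},
  {"translation":[0,0,0],"rotation":[0,0,0]},
  {"translation":[0,0,0],"rotation":[0,0,0]},
  {"translation":[0,0,0.05],"rotation":[0,0,0]},
  {"translation":[0,0,0.13],"rotation":[0,0,0]},
  {"translation":[0,0,0.23],"rotation":[0,0,0]},
  {"translation":[0,0,0.35],"rotation":[0,0,0]},
  {"translation":[0,0,0.5],"rotation":[0,0,0]},
], jaw=0.2)

```text
t: 33.55
eef_pos: [0.5662, 0.0146, 0.1524]
ee_rot: [3.139, -0.002, -1.938]
force: [0.1, 0.1, -0.6]
width: 0.0351
gripper_force: 0.0
```

Call:
apply_moves([
  {"translation":[0.01,0.03,0],"rotation":[0,0,0]},
  {"translation":[0.025,0.07,0],"rotation":[0,0,0]},
  {"translation":[0.04,0.11,0],"rotation":[0,0,0]},
  {"translation":[0.06,0.16,0],"rotation":[0,0,0]},
  {"translation":[0.075,0.2,0],"rotation":[0,0,0]},
  {"translation":[0.09,0.24,0],"rotation":[0,0,0]},
  {"translation":[0.105,0.28,0],"rotation":[0,0,0]},
  {"translation":[0.115,0.305,0],"rotation":[0,0,0]},
  {"translation":[0.121,0.319,0],"rotation":[0,0,0]},
  {"translation":[0.121,0.319,0],"rotation":[0,0,0]},
], jaw=1)

```text
t: 34.38
eef_pos: [0.598, 0.0951, 0.1525]
ee_rot: [3.141, -0.0, -1.938]
force: [0.2, 0.3, 0.9]
width: -0.0002
gripper_force: 0.0
```

```bash
python3 - <<'E'
from h import *
s=get_state();print(s['t'],s['ee_rot'],s['eef_pos'],s['force'],s['width'])
sc=grab_frame("scene")
cv2.imwrite("pics/c6.png",cv2.resize(sc[105:185,190:290],(800,640),interpolation=cv2.INTER_CUBIC)[:600])
E
```

```text
34.3833 [ 3.14134131e+00 -3.04592063e-04 -1.93785550e+00] [0.59796384 0.09506973 0.15247289] [0.15616526 0.26735469 0.93200166] -0.00017051779821179584
```

View pics/c6.png

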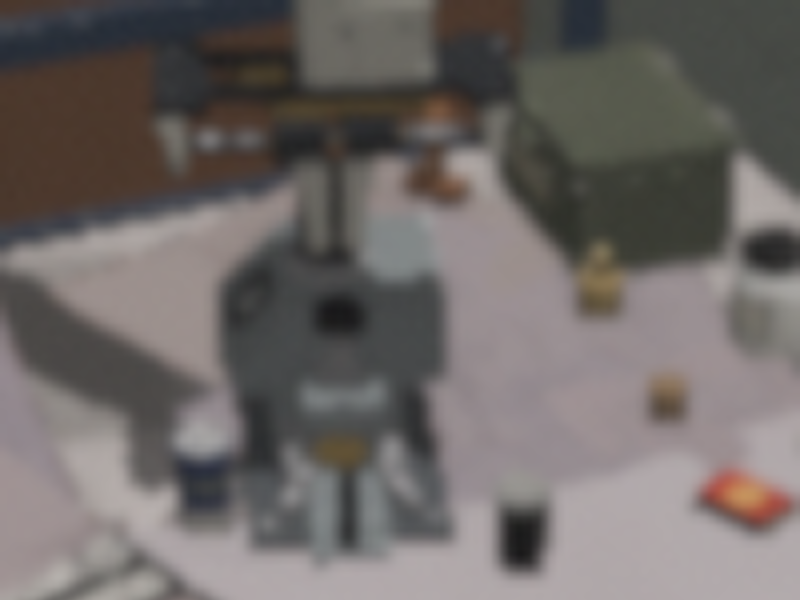

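Scene: holder lies between the guides with its tag at crop (340,450) going under the nose; finger tips stand over the button at (340,315). Pressing.

Call:
apply_moves([
  {"translation":[0,0,-0.05],"rotation":[0,0,0]},
  {"translation":[0,0,-0.1],"rotation":[0,0,0]},
  {"translation":[0,0,-0.13],"rotation":[0,0,0]},
  {"translation":[0,0,-0.145],"rotation":[0,0,0]},
  {"translation":[0,0,-0.16],"rotation":[0,0,0]},
  {"translation":[0,0,-0.175],"rotation":[0,0,0]},
  {"translation":[0,0,-0.19],"rotation":[0,0,0]},
  {"translation":[0,0,-0.205],"rotation":[0,0,0]},
  {"translation":[0,0,-0.215],"rotation":[0,0,0]},
  {"translation":[0,0,-0.222],"rotation":[0,0,0]},
])

```text
t: 35.27
eef_pos: [0.5978, 0.094, 0.098]
ee_rot: [-3.141, -0.0, -1.938]
force: [-6.3, -3.2, 13.6]
width: 0.0004
gripper_force: 6.9
```

Call:
apply_moves([
  {"translation":[0,0,-0.002],"rotation":[0,0,0]},
  {"translation":[0,0,-0.004],"rotation":[0,0,0]},
  {"translation":[0,0,-0.004],"rotation":[0,0,0]},
  {"translation":[0,0,-0.004],"rotation":[0,0,0]},
  {"translation":[0,0,-0.004],"rotation":[0,0,0]},
  {"translation":[0,0,-0.004],"rotation":[0,0,0]},
  {"translation":[0,0,-0.004],"rotation":[0,0,0]},
  {"translation":[0,0,-0.004],"rotation":[0,0,0]},
  {"translation":[0,0,-0.004],"rotation":[0,0,0]},
  {"translation":[0,0,-0.004],"rotation":[0,0,0]},
])

```text
t: 36.1
eef_pos: [0.5979, 0.094, 0.0979]
ee_rot: [-3.141, -0.0, -1.938]
force: [-7.2, -2.1, 13.7]
width: 0.0002
gripper_force: 7.1
```

Call:
apply_moves([
  {"translation":[0,0,-0.004],"rotation":[0,0,0]},
  {"translation":[0,0,-0.008],"rotation":[0,0,0]},
  {"translation":[0,0,-0.01],"rotation":[0,0,0]},
  {"translation":[0,0,-0.01],"rotation":[0,0,0]},
  {"translation":[0,0,-0.01],"rotation":[0,0,0]},
  {"translation":[0,0,-0.01],"rotation":[0,0,0]},
  {"translation":[0,0,-0.01],"rotation":[0,0,0]},
  {"translation":[0,0,-0.01],"rotation":[0,0,0]},
  {"translation":[0,0,-0.01],"rotation":[0,0,0]},
  {"translation":[0,0,-0.01],"rotation":[0,0,0]},
])

```text
t: 36.93
eef_pos: [0.598, 0.094, 0.096]
ee_rot: [-3.14, 0.0, -1.938]
force: [-7.5, -2.4, 19.0]
width: 0.0005
gripper_force: 9.3
```

Call:
apply_moves([
  {"translation":[0,0,0.02],"rotation":[0,0,0]},
  {"translation":[0,0,0.04],"rotation":[0,0,0]},
  {"translation":[0,0,0.06],"rotation":[0,0,0]},
  {"translation":[0,0,0.08],"rotation":[0,0,0]},
  {"translation":[0,0,0.1],"rotation":[0,0,0]},
  {"translation":[0,0,0.15],"rotation":[0,0,0]},
  {"translation":[0,0,0.22],"rotation":[0,0,0]},
  {"translation":[0,0,0.3],"rotation":[0,0,0]},
  {"translation":[0,0,0.4],"rotation":[0,0,0]},
  {"translation":[0,0,0.5],"rotation":[0,0,0]},
])

```text
t: 37.77
eef_pos: [0.5977, 0.0946, 0.2194]
ee_rot: [3.141, 0.0, -1.939]
force: [-0.1, 0.7, 0.6]
width: 0.0002
gripper_force: 0.0
```

Call:
apply_moves([
  {"translation":[-0.04,-0.1,0],"rotation":[0,0,0]},
  {"translation":[-0.08,-0.2,0],"rotation":[0,0,0]},
  {"translation":[-0.12,-0.3,0],"rotation":[0,0,0]},
  {"translation":[-0.16,-0.4,0],"rotation":[0,0,0]},
  {"translation":[-0.2,-0.5,0],"rotation":[0,0,0]},
  {"translation":[-0.24,-0.6,0],"rotation":[0,0,0]},
  {"translation":[-0.28,-0.7,0],"rotation":[0,0,0]},
  {"translation":[-0.3,-0.8,0],"rotation":[0,0,0]},
  {"translation":[-0.3,-0.9,0],"rotation":[0,0,0]},
  {"translation":[-0.3,-0.95,0],"rotation":[0,0,0]},
])

```text
t: 38.6
eef_pos: [0.5227, -0.1449, 0.219]
ee_rot: [-3.141, 0.001, -1.939]
force: [0.3, 0.0, 0.5]
width: 0.0004
gripper_force: 0.0
```

```bash
python3 - <<'E'
from h import *
s=get_state();print(s['t'],s['eef_pos'],s['force'])
t=np.mean([grab_frame("top").astype(float) for _ in range(3)],0).astype(np.uint8)
# window: compare with c4 state numerically (saved display crop) + holder tab position
w=cv2.resize(np.clip((t[188:204,134:152].astype(float)-40)*1.6,0,255).astype(np.uint8),(396,352),interpolation=cv2.INTER_CUBIC)
old=cv2.imread("pics/c4.png")[:,:396];print("window diff",np.abs(w[130:260,150:290].astype(int)-old[130:260,150:290]).mean())
P=np.array([.5977,.0943]);u=lambda x,y,z:[*(P+x*np.array([.9336,-.3584])+y*np.array([.3584,.9336])),z]
sc=grab_frame("scene")
for n,f in(("top",t),("scene",sc)):
    c=proj(n,[u(0,-.088,.046+.012)])[0];q=(f.astype(int).sum(2)<150).astype(np.uint8)
    x,y=c.astype(int);z=np.zeros_like(q);z[y-5:y+12,x-6:x+7]=q[y-5:y+12,x-6:x+7]
    M=cv2.moments(z,True);print(n,"pred tab top",c,"pred mid",proj(n,[u(0,-.088,.04)])[0],M['m00'],M['m10']/max(M['m00'],1),M['m01']/max(M['m00'],1))
E
```

```text
38.6 [ 0.52270728 -0.14493883  0.21902505] [0.27779769 0.04515313 0.50669172]
window diff 56.54989010989011
top pred tab top [188.04161355 199.23665639] pred mid [188.73125346 200.21912368] 20.0 188.5 201.0
scene pred tab top [233.05460188 165.08543926] pred mid [233.12243548 168.5375748 ] 0.0 0.0 0.0
```

Call:
apply_moves([
  {"translation":[0.03,-0.07,0],"rotation":[0,0,0]},
  {"translation":[0.06,-0.14,0],"rotation":[0,0,0]},
  {"translation":[0.09,-0.21,0],"rotation":[0,0,0]},
  {"translation":[0.12,-0.28,0],"rotation":[0,0,0]},
  {"translation":[0.15,-0.35,0],"rotation":[0,0,0]},
  {"translation":[0.18,-0.42,0],"rotation":[0,0,0]},
  {"translation":[0.21,-0.49,0],"rotation":[0,0,0]},
  {"translation":[0.24,-0.56,0],"rotation":[0,0,0]},
  {"translation":[0.27,-0.62,0],"rotation":[0,0,0]},
  {"translation":[0.28,-0.65,0],"rotation":[0,0,0]},
])

```text
t: 39.63
eef_pos: [0.594, -0.3059, 0.2181]
ee_rot: [3.141, -0.0, -1.938]
force: [-0.6, 0.6, 0.7]
width: 0.0006
gripper_force: 0.0
```

```bash
python3 - <<'E'
from h import *
t=np.mean([grab_frame("top").astype(float) for _ in range(4)],0)
w=cv2.resize(np.clip((t[188:204,134:152]-40)*1.6,0,255).astype(np.uint8),(396,352),interpolation=cv2.INTER_CUBIC)
old=cv2.imread("pics/c4.png")[:,:396];a=w[130:260,150:290].astype(float);b=old[130:260,150:290].astype(float)
print("c4 diff",np.abs(a-b).mean(),"corr",np.corrcoef(a.ravel(),b.ravel())[0,1])
w1=cv2.resize(cv2.imread("pics/w1.png"),(26,20),interpolation=cv2.INTER_AREA)/1.2  # numeral '1'
g=lambda A:cv2.resize(np.clip((A-40)*1.6,0,255).astype(np.uint8),(396,352),interpolation=cv2.INTER_CUBIC)[130:260,150:290].astype(float)
print("corr with start",np.corrcoef(a.ravel(),g(w1[2:18,2:20]).ravel())[0,1])
h=cv2.cvtColor(t.astype(np.uint8),cv2.COLOR_BGR2HSV);y=cv2.inRange(h,(12,120,90),(35,255,255))
n,l,s,c=cv2.connectedComponentsWithStats(y)
for i in range(1,n):
    if s[i,4]>25 and 150<c[i][1]<256: print("tag",c[i],plane("top",[c[i]],.0095)[0])
q=(t.sum(2)<150).astype(np.uint8);z=np.zeros_like(q);z[194:208,182:196]=q[194:208,182:196];M=cv2.moments(z,True)
print("tab",M['m00'],M['m10']/M['m00'],M['m01']/M['m00'],"pred 188.4 199.7")
E
```

```text
c4 diff 0.6181135531135531 corr 0.9997560117033064
corr with start 0.9815464436673017
tag [399.51648352 177.50549451] [ 0.63890433 -0.86004085  0.0095    ]
tag [341.21568627 224.2745098 ] [ 0.4512805  -0.59989394  0.0095    ]
tag [278.3125     232.27083333] [ 0.42796884 -0.34352148  0.0095    ]
tag [381.90707965 239.83628319] [ 0.38210958 -0.75881893  0.0095    ]
tag [342.39215686 248.54901961] [ 0.35317633 -0.59649157  0.0095    ]Traceback (most recent call last):
  File "<stdin>", line 14, in <module>
ZeroDivisionError: float division by zero
```

```bash
python3 -c "
from station import *
print(job_done())"
```

```text
the job is handed in; nothing more can be done
None
```

The job is handed in at about 40 s. I set the dial to 7, counting back two numerals from the 9 hard stop. The round tag's holder is seated against the stop, and I pressed the button to 19 N and let it spring back. The window picture is unchanged since I set it, but the 7 was only just legible on camera, and I did not image the finished stamp.

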